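# Find the tip-up lid that rocks and push it open

### The job

Three of the four identical tip-up lids of the parts box are blocked from below. Press gently on the far ends of the lids with closed fingertips, one after another, to find the one that rocks. Press its far end well down so that its near edge stands up, then push that raised edge up and over, away from you, until the lid stands upright on edge or leans past upright, and leave it open. Do not strike or force the box, and leave the loose nipple and brass plugs where they stand.

Things in the scene. Friction and masses are not known exactly. Their poses are not given: they have to be found in the camera images.
- lid_box: low grey steel parts box fixed to the bench, 145 (x) x 272 (y) x 64 mm high. Origin: centre of its underside; x points away from the robot (turned up to 0.3 rad), y left, z up. In its top is a row along y of four identical tip-up lids, at y = +99, +33, -33, -99 mm. Behind them (x = +30.5 to +72.5 mm) a flat deck, level with the shut lids, carries two loose parts
- lid_row (a point): middle of the row of lids: on the line of the lids' pins, 61 mm up, x = -9.5 mm of the box, axes as the box. Each lid is a bare aluminium plate, 93 (x) x 58 (y) x 6 mm, flush with the box top when shut, and turns on a pin along y: 38 mm of it lie beyond the pin (far end), 55 mm on the robot's side. Pressing the far end down into the box raises the near edge
- lid_edge (a point): a point on the box top just in front of the row, x = -66.5 mm, y = 0, 64 mm up. A free lid raised by less than about 0.9 rad can jam when a finger pushes level against its near edge; press its far end well down first (a finger 20 to 25 mm below the box top gives about 1 rad), or push upward as well as away
- far_end (a point): a point on the box top just behind the row of lids, x = +30.5 mm, y = 0, 64 mm up. Hidden packing under the far ends blocks three lids: they give only 0.03 to 0.1 rad and feel hard. The fourth turns freely, with 50 mm of free depth below its far end; which one differs from run to run. Its pin is stiff (0.05 N m: some 2 to 6 N on the far end), so it stays at any angle where it is left
- lid_1 (a joint): angle (rad) of the leftmost lid, at y = +99 mm of the box: 0 shut and flush, growing as the near edge rises; 1.57 upright on edge, 1.75 the stop, leaning away from the robot
- lid_2 (a joint): angle (rad) of the second from the left lid, at y = +33 mm of the box: 0 shut and flush, growing as the near edge rises; 1.57 upright on edge, 1.75 the stop, leaning away from the robot
- lid_3 (a joint): angle (rad) of the third from the left lid, at y = -33 mm of the box: 0 shut and flush, growing as the near edge rises; 1.57 upright on edge, 1.75 the stop, leaning away from the robot
- lid_4 (a joint): angle (rad) of the rightmost lid, at y = -99 mm of the box: 0 shut and flush, growing as the near edge rises; 1.57 upright on edge, 1.75 the stop, leaning away from the robot
- press_1 (a point): centre of the round 17 mm thumb mark on the upper face of the leftmost lid, 26 mm beyond the pin (12 mm from the lid's far edge), 64 mm up when shut; moves with the lid, and its axes are the lid's (those of the box when shut)
- press_2 (a point): centre of the round 17 mm thumb mark on the upper face of the second from the left lid, 26 mm beyond the pin (12 mm from the lid's far edge), 64 mm up when shut; moves with the lid, and its axes are the lid's (those of the box when shut)
- press_3 (a point): centre of the round 17 mm thumb mark on the upper face of the third from the left lid, 26 mm beyond the pin (12 mm from the lid's far edge), 64 mm up when shut; moves with the lid, and its axes are the lid's (those of the box when shut)
- press_4 (a point): centre of the round 17 mm thumb mark on the upper face of the rightmost lid, 26 mm beyond the pin (12 mm from the lid's far edge), 64 mm up when shut; moves with the lid, and its axes are the lid's (those of the box when shut)
- hex_nipple_mid (a point): grey pipe nipple with a hexagon collar, 27x31x37 mm, standing loose on the deck behind the two left lids; centre, half-way up. Not part of the job
- brass_plug_a_mid (a point): round brass plug with a square head, 25 mm wide, 23 mm high, standing loose on the deck behind the two right lids; centre, half-way up. Not part of the job
- brass_plug_b_mid (a point): another such plug, standing on the bench 32 mm or so behind the box; centre, half-way up. Not part of the job
- hose (a point): a point on the thick black hose that hangs outside the left end of the bench: it slopes from about (0.2, 0.40, 0.54) down to (0.7, 0.33, 0.10) in the base frame and is rigid; keep the arm clear of it

How it is judged (in metres and radians):
On the way:
1. the free lid has been rocked by at least 0.2 rad (value of joint any of lid_1, lid_2, lid_3, lid_4 above 0.2 rad), for 0.1 s.
At the end, for the whole second after the job is handed in: One lid stands open at 1.35 rad or more (upright is 1.57) and at rest; the nipple and both plugs are within 20 mm of where they stood (value of joint any of lid_1, lid_2, lid_3, lid_4 above 1.35 rad and velocity of joint lid_1 between -0.05 and 0.05 rad/s and velocity of joint lid_2 between -0.05 and 0.05 rad/s and velocity of joint lid_3 between -0.05 and 0.05 rad/s and velocity of joint lid_4 between -0.05 and 0.05 rad/s and distance of each of hex_nipple_mid, brass_plug_a_mid, brass_plug_b_mid from where it was at the start of the episode below 0.02 m); the robot touches nothing.
It fails at once if the fingers press the box or its lids with more than 120 N (contact force between the fingers and lid_box above 120 N).
It fails at once if the nipple or a plug is shifted, lifted or knocked over (distance of any of hex_nipple_mid, brass_plug_a_mid, brass_plug_b_mid from where it was at the start of the episode above 0.02 m).
It also fails if it takes over 64 s, if anything falls off the work surface, if the arm or the gripper's body presses on something with over 40 N, if the wrist force passes 120 N, or if a joint passes its speed limit or range.

### The arm

A 7-joint arm with a two-finger parallel gripper is mounted at the origin on a cart in front of the work surface, level with it; the furniture and walls round the work are solid. World frame = base frame: x ahead of the robot, y to its left, z up, the work surface at z = 0. Lengths are in mm, angles in rad, forces in N, time in s.
With the tool pointing down it reaches from about 400 to 850 mm from the base axis. Payload 10.4 kg.
Tool frame: the origin (TCP) lies between the finger pads; the fingertips stand 11 mm ahead of it and the grasp point (between the pads) lies 8 mm behind it; z points along the fingers, y is the direction in which the jaws open and shut (so a half turn about z gives the same grasp; the last joint's range is limited). The gripper opens to 87 mm and grips with 3 to 60 N. Pads are 19 mm wide; open, the fingers measure 117 mm over their backs; the gripper's body (75 mm by 190 mm) begins 51 mm behind the grasp point.
Start: joints at [1.314, 0.332, -0.065, 1.46, 0.022, 1.35, -0.088], TCP at [144.819, -608.015, 197.376] pointing down, gripper open.
Joint ranges: [-2.6, 2.6], [-0.5, 2.12], [-1.47, 1.34], [0.16, 2.42], [-1.27, 4.41], [0.06, 2.06], [-2.6, 2.6]. Speed limits (rad/s): [2.22, 2.22, 2.79, 2.79, 3.14, 3.14, 3.14].

### API

Orientations are given as a rotation vector (axis times angle).
In Python, from station import arm gives the robot as it stands.
- The arm moves only by the tool move_arm, never from a script. Its argument "targets" is a list of rows, each an object with "dp": the shift along the tool's x, y, z in m, a list of three; "roll": the turn about the tool's z in rad. In form: [{"dp": [dx, dy, dz], "roll": roll}, ...]. A call has 1 to 10 rows; each row is the pose to reach, as a shift and turn from the pose commanded when the call began, along the tool's axes at that moment; what a row does not reach only later rows make up. A row lasts 1/12 s, in which the tool goes at most 41.7 mm and 7.16 degrees, less where a joint would pass 70% of its speed; a pose out of reach is approached as far as the arm can. A call with a gripper value outside its range is refused whole. "fingers" is the closure in counts, from 0 (fully open) to 255 (shut), set as the call begins (left out, the last holds). The fingers move at their own pace and stop on an object; "force" is the grip in N (left out, the last holds). Time passes only in rows, so rows that repeat a pose let the fingers close. It gives the time, the measured TCP pose, the force and the opening at its end, in the units of the state.
- arm.sense(): the state, without advancing time (a new reading comes with each control period).
- arm.read_camera(name): name is "scene" or "top" or "wrist"; returns a dict with "frame" (384x512x3 uint8, red, green, blue), "range_z" (384x512 float32, mm along the optical axis (not along the pixel's ray), 0 where there is no reading), "vfov" (degrees; the focal length in pixels is half the picture's height over the tangent of half this angle, whatever the lens; pixels are square), "cx", "cy" (the principal point, pixels), "rvec" (rotation vector, rad) and "tvec" (3), from world to camera coordinates, as OpenCV has them. Camera axes: x right, y down, z forward; pixel columns grow to the right and rows downward; lengths in mm; the calibration is good to about 2 mm. A picture is of the moment at which its call begins.
- arm.hand_in(): hands the job in, once; it reports no verdict.
Trained networks look in a picture, given as the dict that the camera call returned (one of the last four; its "shot" number tells which), for a name from the list of things; names that differ only in an ending like _2 or _b are one class to them, and where a whole thing is asked for, a point or a joint stands for the part that bears it (a point fixed in the world has none). Each returns a list of dicts, best first, with "conf" (0 to 1); they miss things now and then, are a little off and sometimes report something else, mostly with a low value. They report only what shows in the picture. A call takes as long as a camera call.
- arm.find_in(thing, picture): "rect" ([left, top, right, bottom] in pixels, round what is visible of it).
- arm.landmark_of(thing, picture): "xy" ([column, row] in pixels: a listed point, or the origin of a listed thing).
The state is a dict: "clock": time; "joint_pos": joint angles; "joint_velocities": joint speeds; "tau": joint torques, N m; "eef_pos": TCP position; "ee_rot": TCP orientation; "ft_force": force on the tool from outside, world axes, zero at the start; "wrist_torque": the same for the moment, N m; "grip_width": finger opening in mm.
Only numpy, scipy, OpenCV 4.12 (cv2) and the standard library are available. Lean on these libraries where they do the work, as an engineer would, in place of code of your own. Each camera call takes 0.05 s, during which the arm holds its last target. There are 200 camera calls.

## Working session

There is one attempt and no reset: what is moved stays moved. The work goes in short steps, Python scripts to look and compute and a tool call to move; the robot and the scene stay as the last step left them, time stands still between calls to the robot, and variables do not carry over. Pictures are saved under pics/ and viewed, about 8 in all and at most 12, crops included, and the job is handed in when it is done.

Besides the shell and the picture viewer there is one more tool, called by a JSON object that holds its "api" and its "payload", one argument or row to a line. move_arm: Moves the arm, as the interface text tells. Its arguments: {"type":"object","properties":{"targets":{"type":"array","items":{"type":"object","properties":{"dp":{"type":"array","items":{"type":"number"}},"roll":{"type":"number"}}}},"fingers":{"type":"number"},"force":{"type":"number"}},"required":["targets"]}

```bash
mkdir -p pics; cat > h.py <<'E'
import numpy as np, cv2
from station import arm
from scipy.spatial.transform import Rotation as R
def K(p):
    f=p["frame"].shape[0]/2/np.tan(np.radians(p["vfov"])/2); return f
def world(p,uv,z=None):
    f=K(p); Rm=R.from_rotvec(np.ravel(p["rvec"])).as_matrix(); t=np.ravel(p["tvec"])
    u,v=uv; d=np.array([(u-p["cx"])/f,(v-p["cy"])/f,1.])
    c=-Rm.T@t; w=Rm.T@d
    if z is not None: return c+w*(z-c[2])/w[2]
    r=p["range_z"]; i,j=int(round(v)),int(round(u)); q=r[max(0,i-2):i+3,max(0,j-2):j+3]; q=q[q>0]
    return c+w*np.median(q)
def pix(p,X):
    Rm=R.from_rotvec(np.ravel(p["rvec"])).as_matrix(); q=Rm@np.asarray(X)+np.ravel(p["tvec"]); return K(p)*q[:2]/q[2]+[p["cx"],p["cy"]]
def save(p,n): cv2.imwrite("pics/"+n,p["frame"][:,:,::-1])
E
python3 - <<'E'
from h import *
np.set_printoptions(precision=1,suppress=True)
s=arm.sense(); print(s["clock"],s["eef_pos"],s["ee_rot"],s["ft_force"])
ps=[]
for n in("top","scene"):
    p=arm.read_camera(n); ps.append(p["frame"])
    for t in["lid_row","far_end","lid_edge","press_1","hex_nipple_mid","brass_plug_a_mid"]:
        for d in arm.landmark_of(t,p)[:4]:
            if d["conf"]>.2: print(n,t,np.array(d["xy"]),round(d["conf"],2),world(p,d["xy"]),world(p,d["xy"],64))
cv2.imwrite("pics/a.png",cv2.resize(np.hstack(ps)[:,:,::-1],(800,300)))
cv2.imwrite("pics/top.png",ps[0][:,:,::-1])
E
```

```text
0.0 [ 144.7 -607.6  196.6] [-3.1 -0.4  0. ] [-0.5 -0.1 -0.9]
top lid_row [313.5 213.3] 0.87 [490.  -27.5  64. ] [490.  -27.5  64. ]
top lid_row [326.9 177.6] 0.44 [598.3 -72.5  13.7] [589.  -64.4  64. ]
top far_end [314.5 197.6] 0.78 [532.9 -30.2  64.8] [533.  -30.3  64. ]
top lid_edge [309.4 236.4] 0.61 [429.2 -23.3   3. ] [427.7 -16.4  64. ]
top lid_edge [347.9 193.5] 0.33 [ 543.7 -118.    79.2] [ 545.8 -121.3   64. ]
top press_1 [324.6 205.7] 0.92 [511.3 -57.6  64.1] [511.3 -57.7  64. ]
top press_1 [275.5 198.8] 0.9 [527.8  76.   65.2] [527.9  76.   64. ]
top press_1 [349.9 207.1] 0.74 [ 508.4 -125.8   65.7] [ 508.6 -126.2   64. ]
top press_1 [305.1 203.3] 0.64 [516.8  -4.6  65.3] [516.9  -4.7  64. ]
top hex_nipple_mid [325.3 203. ] 0.51 [518.6 -59.5  64.9] [518.7 -59.6  64. ]
top hex_nipple_mid [292.7 185. ] 0.42 [563.1  30.9  87. ] [566.8  29.3  64. ]
top brass_plug_a_mid [349.7 193.4] 0.54 [ 542.9 -121.2   86.7] [ 546.2 -126.2   64. ]
scene lid_row [300.2 213.9] 0.95 [481.7 -30.1  62.6] [480.8 -29.3  64. ]
scene far_end [308.4 222.9] 0.69 [442.4 -29.1  62.7] [441.6 -28.3  64. ]
scene lid_edge [306.  224.5] 0.89 [441.9 -20.1  62. ] [440.8 -19.   64. ]
scene lid_edge [295.4 225.5] 0.54 [453.6   9.   65.2] [454.3   8.4  64. ]
scene press_1 [266.1 217.1] 0.96 [525.1  59.8  63.6] [524.8  60.   64. ]
scene press_1 [322.1 197.3] 0.78 [ 496.6 -124.3   63.9] [ 496.6 -124.2   64. ]
scene press_1 [304.  198.4] 0.61 [523.1 -76.4  63.3] [522.7 -76.   64. ]
scene press_1 [282.6 207.6] 0.58 [527.6  -0.5  64.8] [528.1  -0.9  64. ]
scene hex_nipple_mid [271.6 198.7] 0.61 [553.9  21.6  92.4] [574.5   5.8  64. ]
scene brass_plug_a_mid [315.5 187.8] 0.45 [ 532.3 -126.7   72.3] [ 538.1 -132.6   64. ]
```

View pics/a.png

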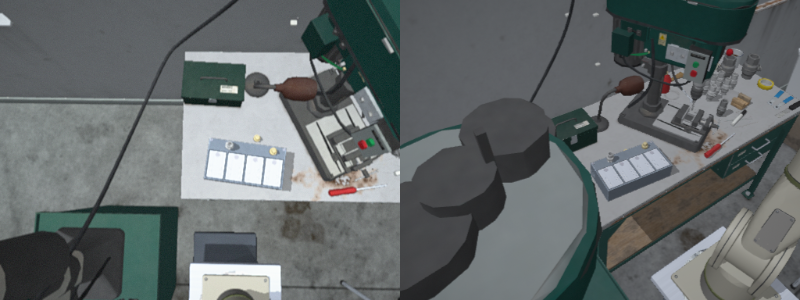

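```bash
python3 - <<'E'
from h import *
np.set_printoptions(precision=3,suppress=True)
p=arm.read_camera("top")
f=K(p);Rm=R.from_rotvec(np.ravel(p["rvec"])).as_matrix();t=np.ravel(p["tvec"])
v,u=np.mgrid[150:260,240:400]; r=p["range_z"][150:260,240:400]
P=np.stack([(u-p["cx"])/f*r,(v-p["cy"])/f*r,r],-1).reshape(-1,3); W=(P-t)@Rm
m=(abs(W[:,2]-64)<5)&(W[:,0]>380)&(W[:,0]<600)&(W[:,1]>-200)&(W[:,1]<160)&(r.ravel()>0)
print(m.sum(), cv2.minAreaRect(W[m,:2].astype(np.float32)), np.median(W[m,2]))
for lo,hi in((75,105),(15,45)):
    k=(W[:,2]>lo)&(W[:,2]<hi)&(W[:,0]>520)&(W[:,0]<620)&(abs(W[:,1])<170)
    print(lo,k.sum(),W[k][:30:2])
c=cv2.resize(p["frame"][160:260,240:400],None,fx=5,fy=5,interpolation=cv2.INTER_CUBIC)
cv2.imwrite("pics/b.png",c[:,:,::-1])
E
```

```text
4874 ((504.10699462890625, -27.495162963867188), (271.9034423828125, 145.09849548339844), 82.91751098632812) 64.61148798033713
75 143 [[576.331  30.333  89.16 ]
 [573.313  35.746  90.369]
 [571.259  31.241 102.652]
 [571.301  25.98  102.907]
 [571.198  38.173  86.619]
 [569.536  33.479  96.822]
 [570.693  27.725  90.586]
 [571.559  19.371  86.304]
 [566.14   38.989 100.461]
 [568.657  32.753  86.064]
 [568.291  27.578  88.752]
 [566.773  22.957  98.254]
 [569.218  16.512  84.307]
 [563.107  39.097 102.578]
 [565.507  32.904  88.641]]
15 33 [[610.048 -77.111  23.24 ]
 [606.392 -70.835  26.558]
 [606.93  -76.915  24.276]
 [607.167 -82.754  23.53 ]
 [604.275 -71.475  22.464]
 [603.821 -76.72   25.302]
 [604.397 -82.856  22.787]
 [600.647 -73.655  26.47 ]
 [601.343 -79.889  23.287]
 [599.214 -72.092  18.377]
 [598.578 -77.179  22.274]
 [598.344 -82.593  24.017]
 [595.022 -76.571  25.778]
 [542.211  29.581  41.322]
 [537.517  99.366  24.926]]
```

View pics/b.png

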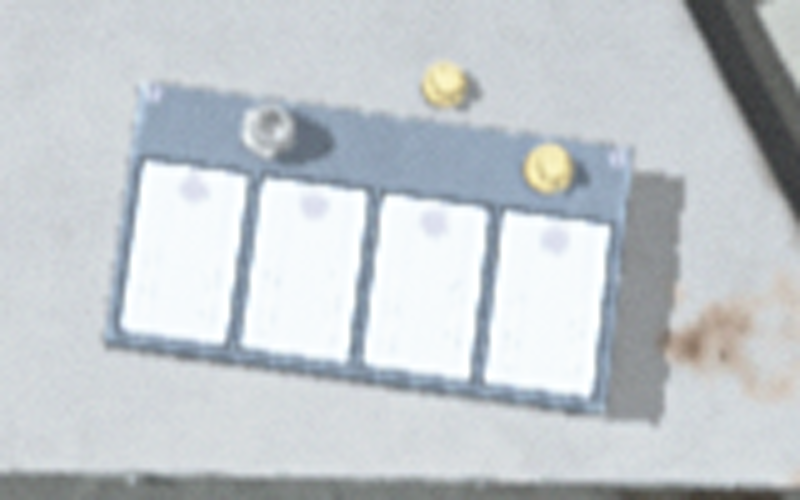

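```bash
cat >> h.py <<'E'
th=-0.1236; B=np.array([504.1,-27.5]); Bx=np.array([np.cos(th),np.sin(th)]); By=np.array([-np.sin(th),np.cos(th)])
def box(x,y,tip): return np.array([*(B+x*Bx+y*By),tip+11])
def dp(X):
    s=arm.sense(); M=R.from_rotvec(s["ee_rot"]).as_matrix(); d=M.T@(np.asarray(X)-s["eef_pos"])
    a=np.arctan2(*(M[:2,1]@np.array([By,Bx]).T)[::-1]); a=(a+np.pi/2)%np.pi-np.pi/2
    return d/1000, a
E
python3 - <<'E'
from h import *
np.set_printoptions(precision=4,suppress=True)
s=arm.sense(); print(R.from_rotvec(s["ee_rot"]).as_matrix(), s["joint_pos"])
for X in((300,-330,200),(380,-130,200),box(16.5,-99,100),box(16.5,-99,75)): print(np.array(X),dp(X))
E
```

```text
[[ 0.9728  0.2317  0.    ]
 [ 0.2317 -0.9728 -0.0001]
 [ 0.      0.0001 -1.    ]] [ 1.3144  0.3322 -0.0647  1.4601  0.0216  1.3499 -0.0885]
[ 300 -330  200] (array([ 0.2154, -0.2345, -0.0026]), np.float64(-0.357390699237766))
[ 380 -130  200] (array([ 0.3395, -0.4105, -0.0027]), np.float64(-0.357390699237766))
[ 508.2689 -127.779   111.    ] (array([ 0.4648, -0.383 ,  0.0864]), np.float64(-0.357390699237766))
[ 508.2689 -127.779    86.    ] (array([ 0.4648, -0.383 ,  0.1114]), np.float64(-0.357390699237766))
```

{"api": "move_arm", "payload": {
  "targets": [
    {"dp": [0.03, -0.033, 0], "roll": 0.05},
    {"dp": [0.06, -0.065, 0], "roll": 0.1},
    {"dp": [0.09, -0.098, 0], "roll": 0.15},
    {"dp": [0.12, -0.13, 0], "roll": 0.2},
    {"dp": [0.15, -0.163, 0], "roll": 0.25},
    {"dp": [0.18, -0.195, 0], "roll": 0.3},
    {"dp": [0.205, -0.225, 0], "roll": 0.357},
    {"dp": [0.225, -0.26, 0], "roll": 0.357},
    {"dp": [0.245, -0.29, 0], "roll": 0.357},
    {"dp": [0.265, -0.32, 0], "roll": 0.357}
  ],
  "fingers": 255,
  "force": 30
}}

```text
clock: 1.58
eef_pos: [328.7, -233.4, 197.5]
ee_rot: [3.135, -0.193, 0.0]
ft_force: [1.7, -0.3, 0.2]
grip_width: 28.4
```

```bash
cat > g.py <<'E'
from h import *; import sys
np.set_printoptions(precision=4,suppress=True)
s=arm.sense(); print(s["clock"],s["eef_pos"],s["ft_force"],s["grip_width"],s["joint_pos"])
for a in sys.argv[1:]: print(a,*dp(box(*map(float,a.split(",")))))
E
python3 g.py 16.5,-99,100 16.5,-99,70
```

```text
1.5833 [ 328.7229 -233.4284  197.5077] [ 1.684  -0.2655  0.1529] 28.442850452189475 [ 0.9385 -0.1511 -0.3901  1.9764 -0.0586  1.3049 -1.1263]
16.5,-99,100 [ 0.1652 -0.127   0.0864] -0.0003069595854636731
16.5,-99,70 [ 0.1652 -0.127   0.1164] -0.0003069595854636731
```

{"api": "move_arm", "payload": {
  "targets": [
    {"dp": [0.02, -0.03, 0]},
    {"dp": [0.045, -0.06, 0]},
    {"dp": [0.07, -0.09, 0.015]},
    {"dp": [0.1, -0.115, 0.035]},
    {"dp": [0.13, -0.127, 0.055]},
    {"dp": [0.15, -0.127, 0.075]},
    {"dp": [0.165, -0.127, 0.095]},
    {"dp": [0.165, -0.127, 0.11]},
    {"dp": [0.165, -0.127, 0.114]},
    {"dp": [0.165, -0.127, 0.114]}
  ]
}}

```text
schema error: expected keys dp, roll
```

```bash
python3 g.py 16.5,-99,64 16.5,-33,72; python3 -c "
from h import *
p=arm.read_camera('wrist'); q=arm.read_camera('scene'); 
c=cv2.resize(q['frame'][130:280,220:420],(512,384))
cv2.imwrite('pics/c.png',cv2.resize(np.hstack([p['frame'],c])[:,:,::-1],(800,300)))"
```

```text
1.5833 [ 328.7229 -233.4284  197.5077] [ 1.684  -0.2655  0.1529] 28.442850452189475 [ 0.9385 -0.1511 -0.3901  1.9764 -0.0586  1.3049 -1.1263]
16.5,-99,64 [ 0.1651 -0.127   0.1224] -0.0003069595854636731
16.5,-33,72 [ 0.1652 -0.193   0.1144] -0.0003069595854636731
```

View pics/c.png

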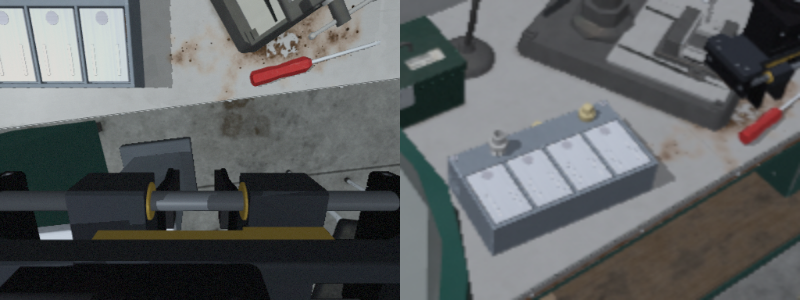

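The move was refused (roll missing), so the picture shows the box untouched: four shut lids, with the gripper at the right still closing. I'll repeat the move with roll.

{"api": "move_arm", "payload": {
  "targets": [
    {"dp": [0.02, -0.03, 0], "roll": 0},
    {"dp": [0.045, -0.06, 0], "roll": 0},
    {"dp": [0.07, -0.09, 0.015], "roll": 0},
    {"dp": [0.1, -0.115, 0.035], "roll": 0},
    {"dp": [0.13, -0.127, 0.055], "roll": 0},
    {"dp": [0.15, -0.127, 0.075], "roll": 0},
    {"dp": [0.165, -0.127, 0.095], "roll": 0},
    {"dp": [0.165, -0.127, 0.11], "roll": 0},
    {"dp": [0.165, -0.127, 0.114], "roll": 0},
    {"dp": [0.165, -0.127, 0.114], "roll": 0}
  ]
}}

```text
clock: 2.52
eef_pos: [506.9, -129.5, 82.3]
ee_rot: [-3.135, 0.193, 0.004]
ft_force: [0.1, -0.8, 0.5]
grip_width: 0.8
```

```bash
python3 g.py 16.5,-99,64 16.5,-33,72; python3 -c "
from h import *
p=arm.read_camera('wrist'); q=arm.read_camera('scene'); 
for x in (-99,-33): print(pix(p,[*(B+16.5*Bx+x*By),64]))
print([ (d['xy'],d['conf']) for d in arm.landmark_of('press_1',p)])
c=cv2.resize(q['frame'][130:280,220:420],(512,384))
cv2.imwrite('pics/d.png',cv2.resize(np.hstack([p['frame'],c])[:,:,::-1],(800,300)))"
```

```text
2.5167 [ 506.8704 -129.5323   82.2994] [ 0.1271 -0.8458  0.5411] 0.8079458309289796 [ 0.7038  0.2686 -0.6104  1.8386  0.1717  1.0897 -1.6641]
16.5,-99,64 [ 0.0012 -0.0019  0.0073] -0.00031632478864018765
16.5,-33,72 [ 0.0012 -0.0679 -0.0007] -0.00031632478864018765
[249.42608594 206.23365354]
[166.38229947 206.30977942]
[([2.5, 210.0], 0.93), ([252.9, 207.3], 0.7), ([165.3, 208.7], 0.6), ([83.2, 211.0], 0.58)]
```

View pics/d.png

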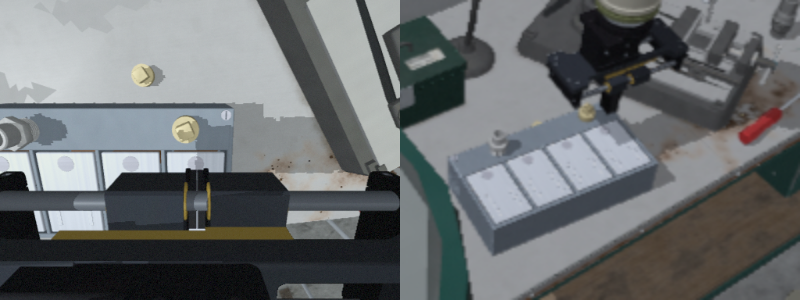

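The fingertips hover above lid 4's mark (predicted at pixel (249,206), detected at (253,207)) and are clear of the plug. Next I press gently.

{"api": "move_arm", "payload": {
  "targets": [
    {"dp": [0, -0.001, 0.003], "roll": 0},
    {"dp": [0, -0.001, 0.006], "roll": 0},
    {"dp": [0, -0.001, 0.008], "roll": 0},
    {"dp": [0, -0.001, 0.0095], "roll": 0},
    {"dp": [0, -0.001, 0.011], "roll": 0},
    {"dp": [0, -0.001, 0.011], "roll": 0}
  ]
}}

```text
clock: 3.17
eef_pos: [507.8, -128.6, 72.0]
ee_rot: [-3.136, 0.193, 0.001]
ft_force: [0.3, 0.1, 0.7]
grip_width: 0.5
```

{"api": "move_arm", "payload": {
  "targets": [
    {"dp": [0, 0, 0.0015], "roll": 0},
    {"dp": [0, 0, 0.003], "roll": 0},
    {"dp": [0, 0, 0.003], "roll": 0}
  ]
}}

```text
clock: 3.42
eef_pos: [507.8, -128.6, 69.1]
ee_rot: [-3.136, 0.193, 0.0]
ft_force: [-0.3, -0.5, -0.5]
grip_width: 0.4
```

```bash
python3 -c "
from h import *
p=arm.read_camera('wrist'); q=arm.read_camera('scene'); print(arm.sense()['ft_force'])
c=cv2.resize(q['frame'][150:230,270:376],(512,384))
cv2.imwrite('pics/e.png',cv2.resize(np.hstack([p['frame'],c])[:,:,::-1],(800,300)))"
```

```text
[-0.79014794  0.49033226 -0.32825133]
```

View pics/e.png

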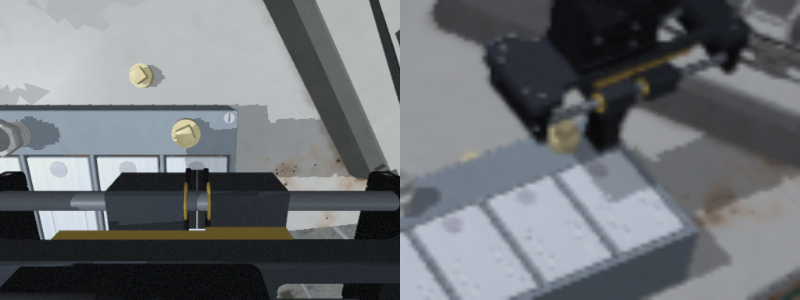

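```bash
python3 -c "
from h import *
np.set_printoptions(precision=1,suppress=True)
T=arm.sense()['eef_pos']
for n in('wrist','scene','top'):
  p=arm.read_camera(n); print(n,-R.from_rotvec(np.ravel(p['rvec'])).as_matrix().T@np.ravel(p['tvec']))
  for dz in(0,-11): print('tip',pix(p,T+[0,0,dz]))
  for x in(-56,-66.5,16.5,28.5): print(x,pix(p,[*(B+x*Bx-99*By),64]))
  print([(d['xy'],round(d['conf'],2)) for d in arm.landmark_of('press_4',p)])
  if n=='scene':
    r=p['range_z']
    for v in range(175,200,2):
      for u in range(312,330,4): print(world(p,(u,v)),end=' ')
      print()
"
```

```text
wrist [ 580.7 -137.4  257.5]
tip [251.8 216.1]
tip [251.8 210.9]
-56 [250.9 296.1]
-66.5 [250.9 307. ]
16.5 [250.7 213.2]
28.5 [250.7 197.9]
[([162.4, 215.5], 0.67), ([74.0, 217.8], 0.64), ([254.9, 215.1], 0.63), ([0.0, 176.3], 0.49)]
scene [-113.1  535.4 1014.4]
tip [321.  193.2]
tip [320.6 195.7]
-56 [334.  210.8]
-66.5 [336.  213.3]
16.5 [320.5 194.4]
28.5 [318.4 191.8]
[([304.2, 200.3], 0.95), ([282.1, 208.3], 0.67), ([323.7, 194.7], 0.67), ([269.0, 219.1], 0.56)]
[483.7 -55.9 204.8] [ 624.1 -213.4    4.4] [490.4 -93.  179.3] [479.2 -96.7 186.6] [ 473.7 -106.5  186. ] 
[479.8 -53.  202. ] [ 619.9 -210.6    0. ] [484.  -87.7 179.7] [476.  -94.8 182.6] [ 471.1 -105.1  181.1] 
[486.8 -61.2 184.1] [484.6 -74.1 178.9] [481.1 -85.9 175.4] [475.3 -95.4 175.1] [ 471.  -106.5  172.7] 
[484.2 -59.7 179.5] [ 538. -130.   95.] [ 512.2 -119.8  122.5] [ 497.  -120.1  135.3] [ 494.9 -134.5  129.1] 
[ 542.3 -118.9   88.9] [ 540.5 -133.9   82.1] [ 512.5 -121.6  113. ] [ 497.4 -122.   125.7] [ 494.6 -135.7  120.4] 
[ 540.3 -118.2   82.4] [ 535.7 -130.3   79.6] [ 511.4 -121.9  105.4] [ 497.7 -123.9
[... 376 characters left out ...]
. ] 
[ 526.8 -109.8   64.1] [ 520.4 -120.2   63.8] [ 514.3 -130.8   63.1] [ 507.4 -140.8   63.4] [ 500.8 -151.    63.4] 
[ 520.9 -105.2   63.3] [ 515.1 -116.1   62.1] [ 507.8 -125.5   63.2] [ 500.6 -134.9   64.2] [ 494.5 -145.6   63.4] 
[ 515.  -100.6   62.5] [ 507.6 -109.8   63.8] [ 501.2 -120.    63.6] [ 494.1 -129.5   64.4] [ 488.1 -140.1   63.6] 
[508.4 -95.2  63. ] [ 501.4 -104.8   63.6] [ 494.5 -114.3   64.3] [ 488.4 -124.9   63.5] [ 481.7 -134.7   63.9] 
top [ 402.7   97.5 1069.6]
tip [351.2 207.2]
tip [350.3 207.6]
-56 [347.6 233.9]
-66.5 [347.2 237.8]
16.5 [350.5 207.2]
28.5 [351.  202.9]
[([303.3, 203.0], 0.97), ([276.6, 193.7], 0.87), ([327.3, 204.6], 0.74), ([348.9, 211.3], 0.6)]
```

```bash
python3 -c "
from h import *
np.set_printoptions(precision=1,suppress=True)
p=arm.read_camera('wrist')
for v in range(200,300,6): print(v,[world(p,(u,v)) for u in(240,252,264)])
p=arm.read_camera('scene')
for v in range(180,194): print(v,*[world(p,(u,v)) for u in(316,318,320,322,324,326)])
print(arm.sense()['eef_pos'],arm.sense()['grip_width'],[arm.find_in('lid_4',p)[:4]])
"
```

```text
200 [array([ 519.4, -121.2,   63.4]), array([ 518.2, -130. ,   63. ]), array([ 517.1, -138.9,   63.1])]
206 [array([ 515.3, -120.7,   65.1]), array([ 514.3, -129.5,   65.4]), array([ 513. , -138.3,   64.9])]
212 [array([ 510.6, -120. ,   65.1]), array([ 509.7, -128.9,   65.6]), array([ 508.3, -137.8,   64.9])]
218 [array([ 520.1, -122.8,  101.5]), array([ 517.5, -129.9,   97.4]), array([ 518.2, -137.3,  101.3])]
224 [array([ 520. , -123.2,  110.8]), array([ 517.6, -129.8,  107.2]), array([ 518.6, -136.9,  111.5])]
230 [array([ 519.7, -123.4,  118.5]), array([ 517.8, -129.8,  116.1]), array([ 518.6, -136.5,  119.8])]
236 [array([ 520.1, -123.9,  127.2]), array([ 516.4, -129.7,  120.9]), array([ 541.6, -136.7,  175.6])]
242 [array([ 540.4, -128.6,  175.4]), array([ 517.3, -129.8,  129.9]), array([ 541. , -136.5,  178.5])]
248 [array([ 541. , -128.9,  180.7]), array([ 540.6, -132.6,  180.8]), array([ 540.3, -136.3,  181.2])]
254 [array([ 539.8, -128.8,  182.3]), array([ 539.2, -132.4,  182.1]), array([ 538.9, -136.1,  182.4])]
260 [array([ 538.2, -128.6,  183. ]), array([ 537.8, -132.2,
[... 2202 characters left out ...]
 -151.2   67.3]
191 [ 526.2 -124.8   64.8] [ 524.  -131.    63.2] [ 520.2 -135.7   63.8] [ 516.7 -140.5   64.2] [ 512.5 -144.6   65.5] [ 509.1 -149.7   65.6]
192 [ 523.7 -122.9   63.7] [ 521.1 -128.7   62.7] [ 517.1 -133.1   63.7] [ 513.7 -138.1   63.8] [ 510.6 -143.4   63.5] [ 507.  -148.2   63.9]
193 [ 521.1 -120.9   62.8] [ 517.5 -125.7   63.2] [ 513.5 -130.1   64.2] [ 509.4 -134.3   65.5] [ 506.5 -139.8   64.9] [ 503.1 -144.8   65. ]
[ 508.  -128.6   69.4] 0.4083478134475988 [[{'rect': [308.6, 191.7, 344.1, 219.2], 'conf': 0.91}, {'rect': [254.9, 209.8, 287.8, 244.9], 'conf': 0.76}, {'rect': [272.9, 206.6, 308.3, 231.9], 'conf': 0.6}, {'rect': [291.2, 196.5, 326.3, 226.5], 'conf': 0.6}]]
```

The force reads zero because the fingertips are still high. Both depth cameras put them at z≈93, about 25 mm above the reported TCP z instead of 11 mm below it. I trust the cameras and will go down in guarded steps.

{"api": "move_arm", "payload": {
  "targets": [
    {"dp": [0, 0, 0.006], "roll": 0},
    {"dp": [0, 0, 0.011], "roll": 0},
    {"dp": [0, 0, 0.015], "roll": 0},
    {"dp": [0, 0, 0.018], "roll": 0},
    {"dp": [0, 0, 0.02], "roll": 0},
    {"dp": [0, 0, 0.02], "roll": 0}
  ]
}}

```text
clock: 4.47
eef_pos: [507.6, -128.5, 48.7]
ee_rot: [-3.135, 0.193, 0.001]
ft_force: [0.4, 0.1, -0.9]
grip_width: 0.4
```

```bash
python3 -c "
from h import *
np.set_printoptions(precision=1,suppress=True)
p=arm.read_camera('wrist')
for v in range(200,250,4): print(v,[world(p,(u,v)) for u in(240,252,264)])
p=arm.read_camera('scene')
for v in range(186,200): print(v,*[world(p,(u,v)) for u in(318,320,322,324,326)])
print(arm.sense()['eef_pos'],arm.sense()['ft_force'])
"
```

```text
200 [array([ 525.9, -122.9,   64.6]), array([ 525. , -130.7,   64.8]), array([ 524. , -138.6,   64.8])]
204 [array([ 523.3, -122.5,   64.8]), array([ 522.2, -130.4,   64.6]), array([ 521.3, -138.3,   64.7])]
208 [array([ 519.4, -121.9,   61.7]), array([ 518.4, -129.9,   61.6]), array([ 517.5, -138. ,   61.9])]
212 [array([ 517.5, -121.7,   64.4]), array([ 516.6, -129.7,   64.6]), array([ 515.7, -137.6,   64.9])]
216 [array([ 519.5, -122.5,   77. ]), array([ 514.3, -129.4,   66. ]), array([ 518. , -137.3,   77.8])]
220 [array([ 519.4, -122.8,   83.4]), array([ 517.4, -129.8,   80.6]), array([ 517.9, -137. ,   84.1])]
224 [array([ 519.5, -123. ,   89.8]), array([ 517. , -129.7,   86. ]), array([ 518.2, -136.8,   90.8])]
228 [array([ 519.9, -123.4,   96.4]), array([ 517.3, -129.7,   92.4]), array([ 518.2, -136.5,   96.2])]
232 [array([ 519.4, -123.5,  100.6]), array([ 517.1, -129.7,   97.3]), array([ 518.1, -136.3,  101.3])]
236 [array([ 519.6, -123.7,  106. ]), array([ 516.2, -129.6,  100.6]), array([ 541.1, -136.6,  154.3])]
240 [array([ 520.1, -124. ,  111.7]), array([ 514.5, -129.4,
[... 1257 characters left out ...]
98.7 -123.5   77. ] [ 495.4 -128.5   77.1] [ 497.5 -139.4   68.8]
195 [ 510.5 -119.8   64.2] [ 504.7 -122.2   68. ] [ 501.1 -126.9   68.4] [ 497.8 -131.9   68.5] [ 495.7 -138.3   66.6]
196 [ 507.5 -117.4   63.9] [ 502.9 -121.    65.9] [ 499.5 -126.    66. ] [ 496.4 -131.1   65.8] [ 493.8 -136.9   64.8]
197 [ 504.5 -115.    63.5] [ 500.5 -119.3   64.6] [ 497.6 -124.7   64. ] [ 494.  -129.3   64.6] [ 491.5 -135.3   63.4]
198 [ 501.7 -112.7   63.1] [ 497.6 -116.9   64.3] [ 495.  -122.7   63.2] [ 490.6 -126.5   65. ] [ 488.1 -132.4   63.7]
199 [ 498.3 -109.9   63.4] [ 495.  -114.9   63.5] [ 491.5 -119.7   63.8] [ 488.2 -124.6   63.9] [ 484.9 -129.6   64. ]
[ 508.  -128.6   49.3] [-0.2 -0.3 -0. ]
```

{"api": "move_arm", "payload": {
  "targets": [
    {"dp": [0, 0, 0.004], "roll": 0},
    {"dp": [0, 0, 0.007], "roll": 0},
    {"dp": [0, 0, 0.009], "roll": 0},
    {"dp": [0, 0, 0.01], "roll": 0},
    {"dp": [0, 0, 0.01], "roll": 0}
  ]
}}

```text
clock: 4.98
eef_pos: [507.9, -128.6, 39.1]
ee_rot: [-3.136, 0.193, 0.0]
ft_force: [0.0, -0.6, 0.5]
grip_width: 0.3
```

{"api": "move_arm", "payload": {
  "targets": [
    {"dp": [0, 0, 0.001], "roll": 0},
    {"dp": [0, 0, 0.002], "roll": 0},
    {"dp": [0, 0, 0.002], "roll": 0}
  ]
}}

```text
clock: 5.23
eef_pos: [508.1, -128.6, 38.6]
ee_rot: [3.135, -0.193, -0.0]
ft_force: [-5.9, 0.8, 13.9]
grip_width: 0.7
```

{"api": "move_arm", "payload": {
  "targets": [
    {"dp": [0, 0, 0.001], "roll": 0},
    {"dp": [0, 0, 0.002], "roll": 0},
    {"dp": [0, 0, 0.002], "roll": 0}
  ]
}}

```text
clock: 5.48
eef_pos: [508.2, -128.7, 38.4]
ee_rot: [3.134, -0.193, -0.0]
ft_force: [-16.6, 3.1, 38.3]
grip_width: 0.6
```

Lid 4 is hard: 38 N with no travel. On to lid 3.

{"api": "move_arm", "payload": {
  "targets": [
    {"dp": [0, 0, -0.008], "roll": 0},
    {"dp": [0, -0.015, -0.015], "roll": 0},
    {"dp": [0, -0.04, -0.015], "roll": 0},
    {"dp": [0, -0.058, -0.015], "roll": 0},
    {"dp": [0, -0.066, -0.015], "roll": 0},
    {"dp": [0, -0.066, -0.012], "roll": 0},
    {"dp": [0, -0.066, -0.008], "roll": 0},
    {"dp": [0, -0.066, -0.005], "roll": 0},
    {"dp": [0, -0.066, -0.003], "roll": 0},
    {"dp": [0, -0.066, -0.002], "roll": 0}
  ]
}}

```text
clock: 6.32
eef_pos: [515.9, -64.4, 38.5]
ee_rot: [3.134, -0.196, -0.001]
ft_force: [-13.1, 1.1, 33.1]
grip_width: 0.3
```

{"api": "move_arm", "payload": {
  "targets": [
    {"dp": [0, 0, 0.001], "roll": 0},
    {"dp": [0, 0, 0.001], "roll": 0}
  ]
}}

```text
clock: 6.48
eef_pos: [515.9, -64.4, 38.4]
ee_rot: [3.134, -0.196, -0.001]
ft_force: [-13.3, 0.7, 34.2]
grip_width: 0.4
```

Lid 3 is hard too (34 N, no travel). On to lid 2.

{"api": "move_arm", "payload": {
  "targets": [
    {"dp": [0, 0, -0.008], "roll": 0},
    {"dp": [0, -0.015, -0.014], "roll": 0},
    {"dp": [0, -0.04, -0.014], "roll": 0},
    {"dp": [0, -0.058, -0.014], "roll": 0},
    {"dp": [0, -0.066, -0.014], "roll": 0},
    {"dp": [0, -0.066, -0.011], "roll": 0},
    {"dp": [0, -0.066, -0.007], "roll": 0},
    {"dp": [0, -0.066, -0.003], "roll": 0},
    {"dp": [0, -0.066, -0.001], "roll": 0},
    {"dp": [0, -0.066, 0], "roll": 0}
  ]
}}

```text
clock: 7.32
eef_pos: [524.1, 0.8, 35.9]
ee_rot: [3.135, -0.196, -0.0]
ft_force: [-0.6, -3.2, 3.1]
grip_width: 0.5
```

{"api": "move_arm", "payload": {
  "targets": [
    {"dp": [0, 0, 0.0005], "roll": 0},
    {"dp": [0, 0, 0.0005], "roll": 0}
  ]
}}

```text
clock: 7.48
eef_pos: [524.2, 1.7, 35.8]
ee_rot: [3.135, -0.195, 0.0]
ft_force: [-0.0, -0.5, 1.3]
grip_width: 0.3
```

Lid 2 gives easily (3 N at 3 mm deep), so it is the free one. I press it down about 21 mm, slightly nearer the pin to keep the body clear of the nipple.

{"api": "move_arm", "payload": {
  "targets": [
    {"dp": [-0.003, 0, 0.001], "roll": 0},
    {"dp": [-0.005, 0, 0.004], "roll": 0},
    {"dp": [-0.005, 0, 0.007], "roll": 0},
    {"dp": [-0.005, 0, 0.01], "roll": 0},
    {"dp": [-0.005, 0, 0.0125], "roll": 0},
    {"dp": [-0.005, 0, 0.015], "roll": 0},
    {"dp": [-0.005, 0, 0.017], "roll": 0},
    {"dp": [-0.005, 0, 0.018], "roll": 0},
    {"dp": [-0.005, 0, 0.018], "roll": 0}
  ]
}}

```text
clock: 8.23
eef_pos: [518.8, 3.1, 17.4]
ee_rot: [-3.136, 0.193, 0.001]
ft_force: [1.6, -0.4, -0.4]
grip_width: 0.6
```

```bash
python3 g.py; python3 -c "
from h import *
p=arm.read_camera('wrist'); q=arm.read_camera('scene'); 
c=cv2.resize(q['frame'][150:240,250:370],(512,384))
cv2.imwrite('pics/f.png',cv2.resize(np.hstack([p['frame'],c])[:,:,::-1],(800,300)))"
```

```text
8.2333 [518.8293   3.1036  17.3604] [ 1.5637 -0.3512 -0.398 ] 0.5583480424963695 [ 0.4781  0.36   -0.655   1.9019  0.2635  0.9669 -1.9912]
```

View pics/f.png

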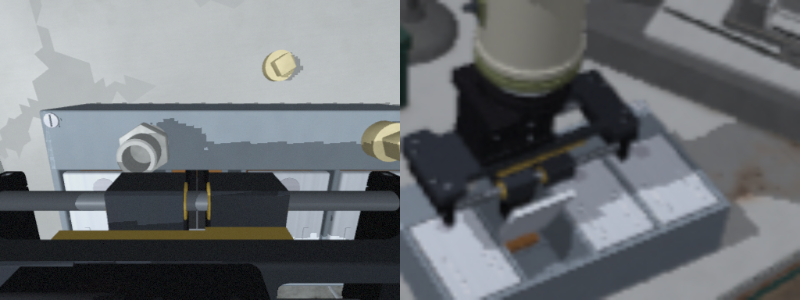

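Lid 2's near edge is well up (about 1 rad) and the parts have not moved. I now lift off, go round in front, and lower for the push.

{"api": "move_arm", "payload": {
  "targets": [
    {"dp": [0, 0, -0.02], "roll": 0},
    {"dp": [0, 0, -0.045], "roll": 0},
    {"dp": [0, 0, -0.075], "roll": 0},
    {"dp": [0, 0, -0.095], "roll": 0},
    {"dp": [-0.02, 0, -0.095], "roll": 0},
    {"dp": [-0.05, 0, -0.095], "roll": 0},
    {"dp": [-0.075, 0, -0.095], "roll": 0},
    {"dp": [-0.086, 0, -0.095], "roll": 0},
    {"dp": [-0.086, 0, -0.085], "roll": 0},
    {"dp": [-0.086, 0, -0.085], "roll": 0}
  ]
}}

```text
clock: 9.17
eef_pos: [432.9, 13.1, 101.5]
ee_rot: [3.134, -0.194, -0.002]
ft_force: [-0.2, -0.3, -1.3]
grip_width: 0.6
```

{"api": "move_arm", "payload": {
  "targets": [
    {"dp": [0, 0, 0.015], "roll": 0},
    {"dp": [0, 0, 0.03], "roll": 0},
    {"dp": [0, 0, 0.039], "roll": 0},
    {"dp": [0, 0, 0.039], "roll": 0}
  ]
}}

```text
clock: 9.5
eef_pos: [432.8, 13.7, 61.8]
ee_rot: [-3.135, 0.193, 0.006]
ft_force: [-0.8, 0.2, -0.3]
grip_width: 0.5
```

```bash
python3 g.py -21,33,54; python3 -c "
from h import *
np.set_printoptions(precision=1,suppress=True)
q=arm.read_camera('scene'); 
c=cv2.resize(q['frame'][150:240,250:370],(640,480))
cv2.imwrite('pics/g.png',c[:,:,::-1])"
```

```text
9.5 [432.8326  13.7125  61.8433] [-0.7958  0.236  -0.2744] 0.5483206690398494 [ 0.5714  0.0992 -0.7247  2.0671  0.0757  1.0049 -1.8857]
-21,33,54 [ 0.0548 -0.0009 -0.0034] -0.00044068160780508236
```

View pics/g.png

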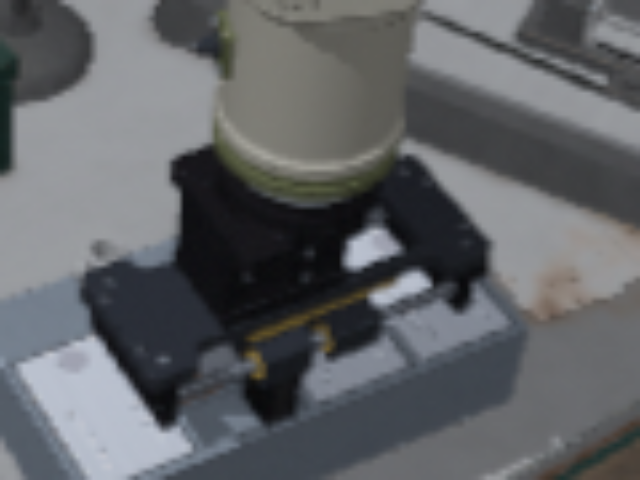

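The fingers stand in front of lid 2, over the box's front rim. I push away and slightly up.

{"api": "move_arm", "payload": {
  "targets": [
    {"dp": [0.008, 0, 0], "roll": 0},
    {"dp": [0.016, 0, 0], "roll": 0},
    {"dp": [0.022, 0, 0], "roll": 0},
    {"dp": [0.028, 0, -0.001], "roll": 0},
    {"dp": [0.033, 0, -0.002], "roll": 0},
    {"dp": [0.038, 0, -0.003], "roll": 0},
    {"dp": [0.042, 0, -0.003], "roll": 0},
    {"dp": [0.046, 0, -0.003], "roll": 0}
  ]
}}

```text
clock: 10.22
eef_pos: [480.0, 7.9, 66.9]
ee_rot: [3.136, -0.193, 0.0]
ft_force: [-1.5, 0.2, 1.2]
grip_width: 0.5
```

{"api": "move_arm", "payload": {
  "targets": [
    {"dp": [0.003, 0, 0], "roll": 0},
    {"dp": [0.006, 0, 0], "roll": 0},
    {"dp": [0.009, 0, 0], "roll": 0},
    {"dp": [0.009, 0, 0], "roll": 0}
  ]
}}

```text
clock: 10.55
eef_pos: [488.2, 6.9, 66.6]
ee_rot: [-3.136, 0.193, 0.002]
ft_force: [-1.9, -0.4, 1.9]
grip_width: 0.5
```

```bash
python3 g.py -21,33,54; python3 -c "
from h import *
p=arm.read_camera('wrist'); q=arm.read_camera('scene'); 
c=cv2.resize(q['frame'][150:240,250:370],(512,384))
cv2.imwrite('pics/i.png',cv2.resize(np.hstack([p['frame'],c])[:,:,::-1],(800,300)))"
```

```text
10.55 [488.2496   6.8936  66.6247] [-1.9066 -0.3813  1.9054] 0.4553082041613889 [ 0.5359  0.2243 -0.7016  1.9362  0.167   1.0401 -1.9325]
-21,33,54 [-0.001  -0.0008  0.0016] -0.00037937322394299144
```

View pics/i.png

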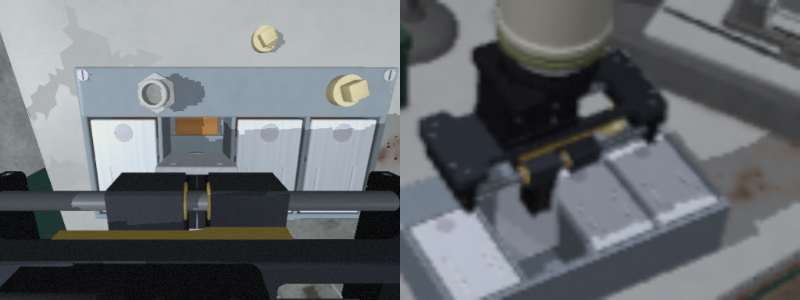

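```bash
python3 -c "
from h import *
np.set_printoptions(precision=1,suppress=True)
p=arm.read_camera('wrist')
for u in(222,285):
  for v in range(150,224,4):
    w=world(p,(u,v)); r=w[:2]-B; print(u,v,'box',r@Bx,r@By,w[2])
" | awk '{print}' 
```

```text
222 150 box 20.937936563409906 58.543357294126075 10.89531340486397
222 154 box 16.596986894590493 59.21911910174543 5.611321961282528
222 158 box 12.967618173059858 59.30382851714754 5.838436487059113
222 162 box 9.27095743680762 59.41680329317983 5.811588231906228
222 166 box 5.5831927991920605 59.50851291825862 5.987837327337189
222 170 box 1.8100697137435269 59.633192001128954 5.869837449111657
222 174 box -1.1982637959268105 59.363920285736654 9.341370021532242
222 178 box -5.823450926737665 59.879085784583424 5.692504554742442
222 182 box -9.664047991931358 59.992028474566226 5.707464236776218
222 186 box -13.55215965619768 60.11285862534925 5.659840453661758
222 190 box -17.39750177447628 60.20485232691393 5.878772594141765
222 194 box -15.26324716077299 58.05036760106465 26.100173166243792
222 198 box -10.201317357882592 55.05128510122706 53.6458870316128
222 202 box -6.249107338891263 52.69686909927235 75.27676117461229
222 206 box -1.9527773540823028 50.43013853425063 95.96038948419871
222 210 box -0.39876202315822756 49.207291803678125 107.33890419063573
222 214 box 0.0630
[... 784 characters left out ...]
842887769646
285 186 box -11.99295982377201 1.6644757419372904 11.666676136102922
285 190 box -15.338294197336271 1.75181612201325 13.315499159661414
285 194 box -16.862327090780756 2.601822264487186 20.956889495143116
285 198 box -10.185818062470627 6.682083736886392 53.84792301262556
285 202 box -5.9961340857687375 9.440406316585031 76.17047635097433
285 206 box -3.094632409373857 11.488231055422816 92.7997162614599
285 210 box -0.5772503495550201 13.232732445176095 106.95347274608483
285 214 box 0.09076391592152883 14.211294497717505 115.09442440330642
285 218 box -1.9172300085425225 14.240294721565103 115.88490093941874
285 222 box 17.910417779462083 21.152198933685423 169.29486038438773
```

The lid's face runs from x=-10 at z=54 to x=0 at z=115, which is about 1.73 rad, leaning past upright. I back off.

{"api": "move_arm", "payload": {
  "targets": [
    {"dp": [-0.01, 0, 0], "roll": 0},
    {"dp": [-0.03, 0, 0], "roll": 0},
    {"dp": [-0.05, 0, 0], "roll": 0},
    {"dp": [-0.06, 0, -0.02], "roll": 0},
    {"dp": [-0.06, 0, -0.05], "roll": 0},
    {"dp": [-0.06, 0, -0.08], "roll": 0},
    {"dp": [-0.06, 0, -0.1], "roll": 0},
    {"dp": [-0.06, 0, -0.1], "roll": 0},
    {"dp": [-0.06, 0, -0.1], "roll": 0}
  ]
}}

```text
clock: 11.45
eef_pos: [429.3, 14.1, 167.7]
ee_rot: [3.135, -0.194, 0.005]
ft_force: [0.2, -1.0, -1.2]
grip_width: 0.3
```

```bash
python3 -c "
from h import *
np.set_printoptions(precision=1,suppress=True)
s=arm.sense();print(s['clock'],s['eef_pos'],s['ft_force'])
p=arm.read_camera('wrist')
f=K(p);Rm=R.from_rotvec(np.ravel(p['rvec'])).as_matrix();t=np.ravel(p['tvec'])
v,u=np.mgrid[0:384,0:512]; r=p['range_z']
W=(np.stack([(u-p['cx'])/f*r,(v-p['cy'])/f*r,r],-1).reshape(-1,3)-t)@Rm
b=W[:,:2]-B; X=b@Bx; Y=b@By; Z=W[:,2]
m=(Y>8)&(Y<58)&(X>-50)&(X<25)&(Z>70)&(Z<125)&(r.ravel()>0)
for z in range(70,125,6):
  k=m&(Z>=z)&(Z<z+6); print(z,k.sum(),np.median(X[k]) if k.any() else '')
cv2.imwrite('pics/j.png',p['frame'][:,:,::-1])"
```

```text
11.45 [429.3  14.1 167.7] [ 0.2 -1.  -1.2]
70 55 -12.388039884699056
76 53 -11.318586217603018
82 58 -10.30296615566855
88 57 -9.326524997621862
94 56 -8.393660356236598
100 58 -7.496565148290896
106 87 -6.6233166347907035
112 503 -2.579605168568377
118 0 
124 0
```

View pics/j.png

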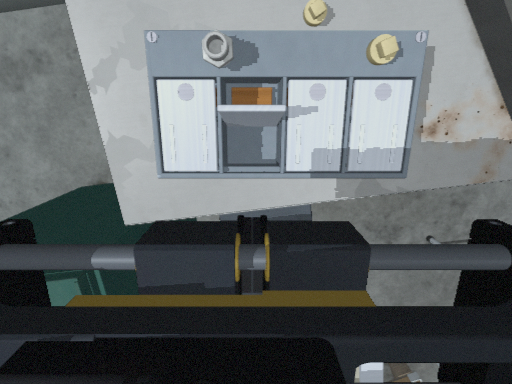

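The picture shows lid 2 standing on edge at about (252,107), with the underside sloping away (6 mm in 36 mm, about 1.73 rad). The nipple at (217,48) and the plugs at (315,11) and (383,48) stand where they were, and the arm is clear.

```bash
python3 -c "
from station import arm
print(arm.hand_in())"
```

```text
the job is handed in; nothing more can be done
None
```

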